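# Lock the rinse nozzle into the quick coupling

### The job

Fit the rinse nozzle from the soap tray's socket into the quick coupling on the ledge: press the coupling's spring sleeve back (down) and turn it so that it stays hung under its two hooks, push the nozzle fully home, then turn the sleeve free so that it springs up again and locks the nozzle. Feel for the stops and press gently, and leave the other things on the ledge as they are.

Things in the scene. Friction and masses are not known exactly. Their poses are not given: they have to be found in the camera images.
- outlet: Quick coupling, fixed to the ledge, mouth up; origin centre of its underside on the ledge, z up along the bore. Steel base 96 mm across, 10 mm thick; on it a brass tube 32 mm across, bore 20 mm, in a steel spring sleeve. x axis: the line of the sleeve's two lugs at sleeve_turn 0. With the sleeve up, two hidden jaws block the bore to the nozzle, or lock into the groove of one that is fully home.
- mouth (a point): Centre of the coupling's mouth, 68 mm above the ledge; the mouth is a funnel 28 mm wide narrowing in 8 mm to the 20 mm bore. Fully home, the nozzle's nose tip is 33 to 39 mm below this point.
- seat_top (a point): Point on the bore's axis, 32 mm above the ledge, at the middle height of the seat on which the nozzle's nose tip rests when fully home. The true seat is up to 3 mm higher or lower, not readable: feel for it. Sprung seals grip the nose over the last 16 mm before it: pushing it in takes some 3 to 8 N, its own weight is not enough.
- sleeve_top (a point): Centre of the top rim of the sleeve, on the axis. Sleeve: upright knurled steel ring, outside 46 mm, inside 34 mm, 38 mm tall, its top flush with the mouth (68 mm up) when forward. Grip it across its outside in its upper 28 mm, at any yaw.
- sleeve_back (a joint): How far the sleeve is pressed back (down) from the mouth, m: 0 = fully forward (up). A spring pushes it up, about 6 N at 0 and 0.6 N more per mm. Its stops lie 7.5 to 13.5 mm back: the hook ring's height differs from time to time and cannot be read, so feel for the stop. The lugs pass under the hooks only within 1.5 mm of the stops; hung there it stands about 1.5 mm short of them.
- sleeve_turn (a joint): Turn of the sleeve, rad, counter-clockwise from above positive: 0 = lugs free of the hooks (play -0.04 to about 0.1), over 0.45 = lugs under the hooks, where the sleeve stays hung, 0.75 = end stop. It has some friction (about 0.1 N m) and stays where it is left.
- hook: Two hooks on the base, 35 degrees counter-clockwise (from above) of +x and -x of outlet, 27 to 44 mm from the axis, and below the lugs at turn 0 the sleeve's two steel stops; all one rigid ring, tops 24 to 31 mm above the ledge (see sleeve_back). Fingertips no more than 28 mm below the sleeve's top rim stay clear of the hooks. Origin: as outlet; it does not show the ring's height.
- seat: The seat in the bore, with its washer (see seat_top). Origin: as outlet; it does not show the washer's height.
- nozzle: Rinse nozzle, 64 mm long, 120 g. Origin: tip of its rounded nose; z along its axis to the spray face. Steel shank 17 mm across from 0 to 42 mm with a groove (10 mm across) from 15 to 29 mm; white plastic barrel 30 mm across from 42 to 64 mm, to be gripped. Fully home the barrel begins 3 to 9 mm above the mouth (keep fingertips above its lower edge) and ends at most 44 mm above a hung sleeve's rim.
- tray: Cracked green ceramic soap tray, fixed, 170 x 95 x 22 mm, origin centre of its underside, x along its length. A round socket (31 mm outside, 19 mm bore, rim 38 mm up) stands at x = +45 mm, the nozzle nose down in it; a bar of soap lies at x = -45 mm.
- socket (a point): Centre of the rim of the tray's socket, 38 mm above the ledge; the nozzle's nose tip stands 32 mm below it, its barrel begins 10 mm above it.
- soap: Bystander: soap bar 50 x 65 x 22 mm in the tray, origin centre of its underside.
- roller_low: Bystander: hard silicone hair roller standing, 35 mm across, 50 mm tall, origin centre of its underside.
- roller_high: Bystander: a second such roller stacked on the first (top at 100 mm), origin centre of its underside.
- pinbox: Bystander: steel hair pin box 55 x 85 x 28 mm with sliding cover, origin centre of its underside.
- shampoo: Bystander: bottle 56 mm across, 170 mm tall, origin centre of its underside.
- tumbler: Bystander: white tumbler 72 mm across, 95 mm tall, origin centre of its underside.
- sleeve: The spring sleeve of the coupling (see sleeve_top) with two lugs on its foot, along its x axis: 8 mm wide, reaching 35 mm from the axis, 6 mm thick, 24 to 30 mm above the ledge when forward. Origin: on the coupling's axis, 68 mm below the sleeve's top rim; turns with the sleeve.
Mind the look-alikes: they are no part of the job. Leave any red look-alike of the nozzle alone.

How it is judged (in metres and radians):
On the way, in this order (a step that is already met when the one before it is completed fails the run):
1. the sleeve is pressed back and turned under its hooks (value of joint sleeve_back above 0.005 m and value of joint sleeve_turn above 0.4 rad), for 0.2 s.
2. the nozzle is pushed home onto its seat in the coupling while the sleeve hangs back (value of joint sleeve_back above 0.005 m and z of nozzle in the frame of seat_top below 0.0045 m and horizontal distance between nozzle and seat_top below 0.003 m and contact force between nozzle and seat above 1 N), for 0.1 s.
3. the sleeve is turned free and has sprung forward over the seated nozzle (value of joint sleeve_back below 0.002 m and value of joint sleeve_turn below 0.2 rad and z of nozzle in the frame of seat_top below 0.0045 m and horizontal distance between nozzle and seat_top below 0.003 m), for 0.2 s.
At the end, for the whole second after the job is handed in: The nozzle stands in the coupling, its nose tip no more than 4.5 mm above the seat's middle height and within 3 mm of the axis, upright within 0.08 rad and at rest; the sleeve is forward (less than 2 mm back) and turned to less than 0.2 rad, so that the nozzle is locked (all of step 3 and angle between the z axis of nozzle and the z axis of outlet, either way round below 0.08 rad and linear speed of nozzle below 0.02 m/s); the robot touches nothing.
It fails at once if the sleeve is forced hard (over 30 N) against its stops or hooks (contact force between sleeve and hook above 30 N).
It fails at once if the nozzle is driven hard (over 30 N) onto its seat (contact force between nozzle and seat above 30 N).
It fails at once if the rollers, pin box, shampoo, tumbler or soap are knocked over or pushed more than 30 mm (distance of any of roller_low, roller_high, pinbox, shampoo, tumbler, soap from where it was at the start of the episode above 0.03 m).
It also fails if it takes over 61 s, if anything falls off the work surface, if the arm or the gripper's body presses on something with over 40 N, if the wrist force passes 120 N, or if a joint passes its speed limit or range.

### The arm

A 7-joint arm with a two-finger parallel gripper is mounted at the origin on the work surface. World frame = base frame: x ahead of the robot, y to its left, z up, the work surface at z = 0. Lengths are in mm, angles in rad, forces in N, time in s.
With the tool pointing down it reaches from about 400 to 850 mm from the base axis. Payload 4.5 kg.
Tool frame: the origin (TCP) lies on the centre line of the jaws, within the pads' length; the fingertips stand 25 mm ahead of it and the grasp point (between the pads) lies 6 mm ahead of it; z points along the fingers, y is the line along which they close (so a half turn about z gives the same grasp; the last joint's range is limited). The gripper opens to 85 mm and grips with 20 to 120 N. Pads are 22 mm wide; open, the fingers measure 114 mm over their backs; the gripper's body (76 mm by 85 mm) begins 54 mm behind the grasp point. The pads swing forward as they close: fully open they stand 13 mm farther back than shut.
Start: joints at [1.172, 0.689, -0.195, 1.565, 0.157, 0.902, -0.215], TCP at [262.164, -567.382, 256.317] pointing down, gripper open.
Joint ranges: [-3.01, 3.01], [-0.46, 2.08], [-1.47, 1.51], [0.13, 2.56], [-1, 4.14], [0.04, 2.09], [-2.66, 2.66]. Speed limits (rad/s): [2.57, 2.57, 3.14, 3.14, 3.14, 3.14, 3.14].

### API

Orientations are given as [roll, pitch, yaw] about the fixed x, y, z axes, in that order (R = Rz(yaw) Ry(pitch) Rx(roll)).
In Python, from station import ctrl gives the robot as it stands. The module is installed in compiled form; this text tells all that it offers.
- The arm moves only by the tool move_arm, never from a script. Its argument "motion" is a list of rows, each an object with "travel": the shift along the tool's x, y, z in m, a list of three; "delta_rot": the turn, a rotation vector about the tool's x, y, z in rad, a list of three. A call has 1 to 10 rows; each row shifts and turns the commanded pose from where the row before left it, along the tool's axes as they then stand; what a row does not reach is not made up. A row lasts 1/10 s, in which the tool goes at most 50 mm and 8.59 degrees, less where a joint would pass 70% of its speed; a pose out of reach is approached as far as the arm can. A call with a gripper value outside its range is refused whole. "gripper" is the closure, from 0 (fully open) to 1 (shut), set as the call begins (left out, the last holds). The fingers move at their own pace and stop on an object; the grip force is fixed at half the most. Time passes only in rows, so rows that do not move let the fingers close. It gives the time, the measured TCP pose, the force, the opening and the grip force at its end, in the units of the state.
- ctrl.state(): the state, without advancing time (a new reading comes with each control period).
- ctrl.get_image(name): name is "side" or "top"; returns a dict with "img" (480x640x3 uint8, red, green, blue), "fovy" (degrees; the focal length in pixels is half the picture's height over the tangent of half this angle, whatever the lens; pixels are square), "cx", "cy" (the principal point, pixels), "world_from_camera" (4x4, takes a point from camera to world coordinates). Camera axes: x right, y down, z forward; pixel columns grow to the right and rows downward; lengths in mm; the calibration is good to about 2 mm. A picture is of the moment at which its call begins. There is no depth.
- ctrl.hand_in(): hands the job in; it is judged then, once.
The state is a dict: "time_s": time; "q": joint angles; "joint_vel": joint speeds; "joint_efforts": joint torques, N m; "ee_pos": TCP position; "tcp_rot": TCP orientation; "contact_force": force on the tool from outside, world axes, zero at the start; "moment": the same for the moment, N m; "width": finger opening in mm; "gripper_force": force on a finger pad.
Only numpy, scipy, OpenCV 4.12 (cv2) and the standard library are available. Lean on these libraries where they do the work, as an engineer would, in place of code of your own. Each camera call takes 0.05 s, during which the arm holds its last target. There are 200 camera calls.

## Working session

There is one attempt and no reset: what is moved stays moved. The work goes in short steps, Python scripts to look and compute and a tool call to move; the robot and the scene stay as the last step left them, time stands still between calls to the robot, and variables do not carry over. Pictures are saved under pics/ and viewed, at most 10 in all, crops included, and the job is handed in when it is done.

Besides the shell and the picture viewer there is one more tool, called after ">>>" as name([rows], argument=value, ...), one row to a line, values as JSON. move_arm: Moves the arm, as the interface text tells. Its arguments: {"type":"object","properties":{"motion":{"type":"array"},"gripper":{"type":"number"}},"required":["motion"]}

```bash
mkdir -p pics; cat > h.py <<'E'
import numpy as np, cv2
from station import ctrl
def grab(name, fn=None):
    d=ctrl.get_image(name)
    if fn: cv2.imwrite(fn, d["img"][:,:,::-1])
    return d
def ray(d,u,v):
    f=240/np.tan(np.radians(d["fovy"])/2); T=np.array(d["world_from_camera"])
    r=T[:3,:3]@np.array([(u-d["cx"])/f,(v-d["cy"])/f,1.]); return T[:3,3],r
def at_z(d,u,v,z):
    o,r=ray(d,u,v); return o+r*(z-o[2])/r[2]
def proj(d,p):
    f=240/np.tan(np.radians(d["fovy"])/2); T=np.linalg.inv(np.array(d["world_from_camera"]))
    c=T[:3,:3]@np.array(p,float)+T[:3,3]; return f*c[0]/c[2]+d["cx"],f*c[1]/c[2]+d["cy"]
E
python3 - <<'E'
from h import *
for n in("side","top"):
    d=grab(n,f"pics/{n}0.png"); print(n,d["fovy"],d["cx"],d["cy"],np.round(d["world_from_camera"],3).tolist())
print(ctrl.state())
E
```

```text
side 55.440215049437974 324.5749805176477 233.83135131835078 [[-0.879, -0.248, 0.408, 274.824], [-0.477, 0.431, -0.766, 553.603], [0.014, -0.868, -0.497, 493.078], [0.0, 0.0, 0.0, 1.0]]
top 55.519577312714475 320.58575888163256 240.2636921567049 [[-0.027, -0.991, 0.131, 520.038], [-0.999, 0.032, 0.033, -94.443], [-0.037, -0.13, -0.991, 983.891], [0.0, 0.0, 0.0, 1.0]]
{'time_s': 0.1, 'q': array([ 1.17177785,  0.6899022 , -0.19451104,  1.5662396 ,  0.15733922,
        0.90250728, -0.21508361]), 'joint_vel': array([-0.00066315, -0.00252928,  0.00136809, -0.00139804,  0.00186384,
       -0.00073997, -0.00015543]), 'joint_efforts': array([-4.10796114e-03, -5.40595829e+01, -1.27143390e+00, -1.58986115e+01,
        9.45787411e-03,  4.34797388e-03, -3.68997632e-05]), 'ee_pos': array([ 261.8663317 , -566.89965152,  255.56280369]), 'tcp_rot': array([-3.13993801e+00,  1.58263355e-04,  4.32928601e-01]), 'contact_force': array([ 0.42456671, -0.47155311, -0.15101215]), 'moment': array([-0.00492873,  0.02348843, -0.04061129]), 'gripper_force': 0.0, 'width': 85.3334789955157}
```

View pics/top0.png

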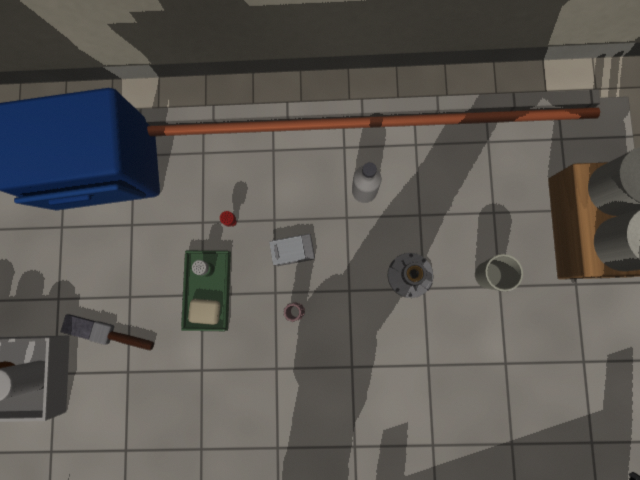

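View pics/side0.png

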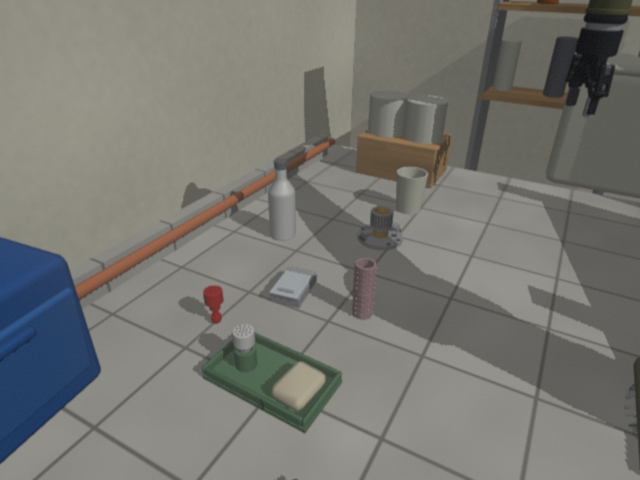

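Top: the coupling is near (413,274), the nozzle near (200,268) in the green tray, the red look-alike at (228,219). Side: the coupling is at (381,225), the nozzle at (244,340). I'll take enlarged crops.

```bash
python3 - <<'E'
import cv2,numpy as np
t=cv2.imread("pics/top0.png");s=cv2.imread("pics/side0.png")
def c(i,u,v,w,h,k): return cv2.resize(i[v:v+h,u:u+w],None,fx=k,fy=k,interpolation=cv2.INTER_CUBIC)
a=c(t,380,240,66,50,6); b=c(t,170,240,66,50,6); e=c(s,350,195,66,50,6); f=c(s,215,315,66,50,6)
cv2.imwrite("pics/c1.png",np.vstack([np.hstack([a,b]),np.hstack([e,f])]))
E
```

```text
(no output)
```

View pics/c1.png

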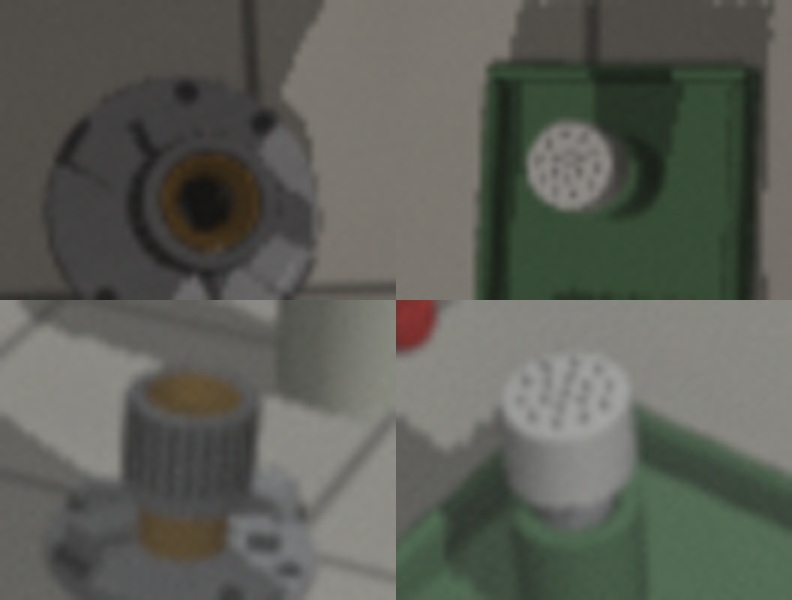

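```bash
python3 - <<'E'
from h import *
t=grab("top");s=grab("side")
def tri(a,b):
    o1,r1=ray(t,*a);o2,r2=ray(s,*b)
    k=np.linalg.lstsq(np.c_[r1,-r2],o2-o1,rcond=None)[0]
    p,q=o1+k[0]*r1,o2+k[1]*r2; return np.round((p+q)/2,1),np.round(np.linalg.norm(p-q),1)
for n,a,b,z in(("mouth",(414.6,272.9),(381.6,210.1),68),("face",(198.75,267.1),(243.1,330.6),70)):
    print(n,tri(a,b),at_z(t,*a,z).round(1),at_z(s,*b,z).round(1))
# bystanders rough
for n,a,z in(("rollers",(294,311),100),("pinbox",(291,250),28),("shampoo cap",(369,170),170),("tumbler",(505,272),95),("red",(228,219),60),("base",(410,275),10)): print(n,at_z(t,*a,z).round())
# mouth ring edges
E
```

```text
mouth (array([ 569.5, -249.7,   66.6]), np.float64(0.1)) [ 569.4 -249.5   68. ] [ 568.6 -247.    68. ]
face (array([594.3, 185.7,  66.6]), np.float64(0.2)) [593.9 184.6  70. ] [591.9 188.7  70. ]
rollers [501. -10. 100.]
pinbox [628.   1.  28.]
shampoo cap [ 754. -160.  170.]
tumbler [ 565. -417.   95.]
red [693. 127.  60.]
base [ 568. -249.   10.]
```

>>> move_arm([
  {"travel": [0.034,-0.013,0],"delta_rot": [0,0,0]},
  {"travel": [0.034,-0.013,0],"delta_rot": [0,0,0]},
  {"travel": [0.034,-0.013,0],"delta_rot": [0,0,0]},
  {"travel": [0.034,-0.013,0],"delta_rot": [0,0,0]},
  {"travel": [0.034,-0.013,0],"delta_rot": [0,0,0]},
  {"travel": [0.034,-0.013,0],"delta_rot": [0,0,0]},
  {"travel": [0.034,-0.013,0],"delta_rot": [0,0,0]},
  {"travel": [0.034,-0.013,0],"delta_rot": [0,0,0]},
  {"travel": [0.034,-0.013,0],"delta_rot": [0,0,0]},
  {"travel": [0.034,-0.013,0],"delta_rot": [0,0,0]},
], gripper=0)

```text
time_s: 1.2
ee_pos: [517.1, -305.6, 256.2]
tcp_rot: [-3.141, 0.0, 0.433]
contact_force: [-0.3, -0.6, 0.4]
width: 85.4
gripper_force: 0.0
```

>>> move_arm([
  {"travel": [0.024,-0.01,0.01],"delta_rot": [0,0,0]},
  {"travel": [0.024,-0.01,0.02],"delta_rot": [0,0,0]},
  {"travel": [0.024,-0.01,0.03],"delta_rot": [0,0,0]},
  {"travel": [0,0,0.03],"delta_rot": [0,0,0]},
  {"travel": [0,0,0.03],"delta_rot": [0,0,0]},
  {"travel": [0,0,0.016],"delta_rot": [0,0,0]},
  {"travel": [0,0,0],"delta_rot": [0,0,0]},
  {"travel": [0,0,0],"delta_rot": [0,0,0]},
])

```text
time_s: 2.0
ee_pos: [569.3, -249.4, 120.5]
tcp_rot: [3.142, -0.0, 0.433]
contact_force: [0.0, 1.4, 0.8]
width: 85.6
gripper_force: 0.0
```

```bash
python3 - <<'E'
from h import *
t=grab("top");s=grab("side");print(ctrl.state()["ee_pos"].round(1), ctrl.state()["q"].round(2))
a=t["img"][215:315,350:480];b=s["img"][150:250,315:445]
cv2.imwrite("pics/c2.png",np.hstack([cv2.resize(x,None,fx=3.0,fy=3.0,interpolation=2) for x in(a,b)])[:,:,::-1])
E
```

```text
[ 569.9 -249.7  121.6] [ 0.4   0.86 -0.12  1.68  0.16  0.61 -0.94]
```

View pics/c2.png

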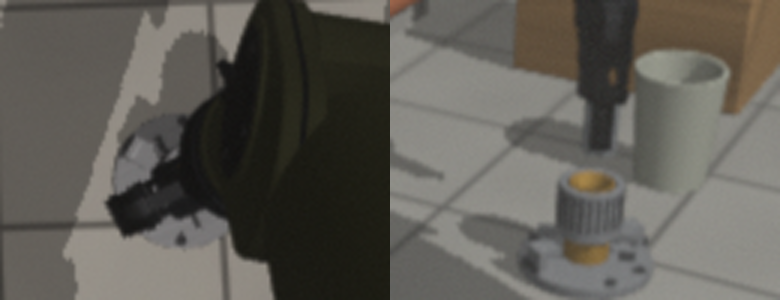

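Side: the fingertips, near px (385,200), are straight over the sleeve. The centring looks fine, so I'll descend and close.

>>> move_arm([
  {"travel": [0,0,0.02],"delta_rot": [0,0,0]},
  {"travel": [0,0,0.02],"delta_rot": [0,0,0]},
  {"travel": [0,0,0.012],"delta_rot": [0,0,0]},
  {"travel": [0,0,0],"delta_rot": [0,0,0]},
  {"travel": [0,0,0],"delta_rot": [0,0,0]},
])

```text
time_s: 2.6
ee_pos: [569.6, -249.6, 69.1]
tcp_rot: [3.141, -0.001, 0.433]
contact_force: [-0.1, -0.9, 0.3]
width: 85.3
gripper_force: 0.0
```

>>> move_arm([
  {"travel": [0,0,0],"delta_rot": [0,0,0]},
  {"travel": [0,0,0],"delta_rot": [0,0,0]},
  {"travel": [0,0,0],"delta_rot": [0,0,0]},
  {"travel": [0,0,0],"delta_rot": [0,0,0]},
  {"travel": [0,0,0],"delta_rot": [0,0,0]},
  {"travel": [0,0,0],"delta_rot": [0,0,0]},
  {"travel": [0,0,0],"delta_rot": [0,0,0]},
  {"travel": [0,0,0],"delta_rot": [0,0,0]},
  {"travel": [0,0,0],"delta_rot": [0,0,0]},
  {"travel": [0,0,0],"delta_rot": [0,0,0]},
], gripper=1)

```text
time_s: 3.6
ee_pos: [568.6, -247.5, 68.6]
tcp_rot: [-3.139, 0.0, 0.434]
contact_force: [-2.6, 4.2, 5.5]
width: 45.1
gripper_force: 60.6
```

>>> move_arm([
  {"travel": [0,-0.0012,0],"delta_rot": [0,0,0]},
  {"travel": [0,-0.0012,0],"delta_rot": [0,0,0]},
  {"travel": [0,0,0.001],"delta_rot": [0,0,0]},
  {"travel": [0,0,0.001],"delta_rot": [0,0,0]},
  {"travel": [0,0,0.001],"delta_rot": [0,0,0]},
  {"travel": [0,0,0.001],"delta_rot": [0,0,0]},
  {"travel": [0,0,0.001],"delta_rot": [0,0,0]},
  {"travel": [0,0,0],"delta_rot": [0,0,0]},
  {"travel": [0,0,0],"delta_rot": [0,0,0]},
])

```text
time_s: 4.5
ee_pos: [568.5, -247.3, 64.0]
tcp_rot: [3.141, -0.001, 0.433]
contact_force: [-2.0, 1.7, 7.7]
width: 45.3
gripper_force: 60.9
```

>>> move_arm([
  {"travel": [0,0,0.001],"delta_rot": [0,0,0]},
  {"travel": [0,0,0.001],"delta_rot": [0,0,0]},
  {"travel": [0,0,0],"delta_rot": [0,0,0]},
  {"travel": [0,0,0],"delta_rot": [0,0,0]},
])

```text
time_s: 4.9
ee_pos: [568.5, -247.3, 62.2]
tcp_rot: [3.141, -0.001, 0.433]
contact_force: [-1.2, 2.3, 8.7]
width: 45.5
gripper_force: 61.0
```

>>> move_arm([
  {"travel": [0,0,0.001],"delta_rot": [0,0,0]},
  {"travel": [0,0,0],"delta_rot": [0,0,0]},
  {"travel": [0,0,0],"delta_rot": [0,0,0]},
])

```text
time_s: 5.2
ee_pos: [568.5, -247.3, 61.2]
tcp_rot: [3.141, -0.001, 0.433]
contact_force: [-2.0, 2.1, 9.1]
width: 45.1
gripper_force: 61.1
```

>>> move_arm([
  {"travel": [0,0,0.001],"delta_rot": [0,0,0]},
  {"travel": [0,0,0],"delta_rot": [0,0,0]},
  {"travel": [0,0,0],"delta_rot": [0,0,0]},
])

```text
time_s: 5.5
ee_pos: [568.5, -247.3, 60.3]
tcp_rot: [3.141, -0.001, 0.433]
contact_force: [-2.5, 1.7, 9.5]
width: 45.1
gripper_force: 61.2
```

>>> move_arm([
  {"travel": [0,0,0.001],"delta_rot": [0,0,0]},
  {"travel": [0,0,0],"delta_rot": [0,0,0]},
  {"travel": [0,0,0],"delta_rot": [0,0,0]},
])

```text
time_s: 5.8
ee_pos: [568.5, -247.3, 59.5]
tcp_rot: [3.141, -0.001, 0.433]
contact_force: [-3.6, 3.4, 11.2]
width: 45.4
gripper_force: 61.3
```

>>> move_arm([
  {"travel": [0,0,0.001],"delta_rot": [0,0,0]},
  {"travel": [0,0,0],"delta_rot": [0,0,0]},
  {"travel": [0,0,0],"delta_rot": [0,0,0]},
])

```text
time_s: 6.1
ee_pos: [568.5, -247.3, 58.7]
tcp_rot: [3.141, -0.001, 0.433]
contact_force: [-3.4, 3.5, 12.3]
width: 45.3
gripper_force: 61.3
```

>>> move_arm([
  {"travel": [0,0,0.001],"delta_rot": [0,0,0]},
  {"travel": [0,0,0],"delta_rot": [0,0,0]},
  {"travel": [0,0,0],"delta_rot": [0,0,0]},
])

```text
time_s: 6.4
ee_pos: [568.5, -247.3, 58.1]
tcp_rot: [3.14, -0.001, 0.433]
contact_force: [-3.9, 3.4, 15.9]
width: 45.4
gripper_force: 61.6
```

>>> move_arm([
  {"travel": [0,0,0.001],"delta_rot": [0,0,0]},
  {"travel": [0,0,0],"delta_rot": [0,0,0]},
  {"travel": [0,0,0],"delta_rot": [0,0,0]},
])

```text
time_s: 6.7
ee_pos: [568.6, -247.3, 58.1]
tcp_rot: [3.14, -0.001, 0.433]
contact_force: [-4.5, 4.5, 22.6]
width: 45.3
gripper_force: 62.3
```

>>> move_arm([
  {"travel": [0,0,-0.0007],"delta_rot": [0,0,0]},
  {"travel": [0,0,0],"delta_rot": [0,0,-0.08]},
  {"travel": [0,0,0],"delta_rot": [0,0,-0.08]},
  {"travel": [0,0,0],"delta_rot": [0,0,-0.08]},
  {"travel": [0,0,0],"delta_rot": [0,0,-0.08]},
])

```text
time_s: 7.2
ee_pos: [568.5, -247.2, 58.0]
tcp_rot: [3.14, -0.001, 0.754]
contact_force: [-4.6, 2.9, 15.8]
width: 44.2
gripper_force: 58.7
```

```bash
python3 -c "
from h import *
s=ctrl.state();print(s['ee_pos'],s['tcp_rot'],s['contact_force'],s['moment'])"
```

```text
[ 568.4608173  -247.17612111   57.97297783] [ 3.14046745e+00 -6.07907465e-04  7.54233557e-01] [-4.63606424  2.94989046 15.78859355] [ 0.92135911  0.95195594 -0.34978801]
```

>>> move_arm([
  {"travel": [0,0,0],"delta_rot": [0,0,-0.08]},
  {"travel": [0,0,0],"delta_rot": [0,0,-0.08]},
  {"travel": [0,0,0],"delta_rot": [0,0,-0.08]},
  {"travel": [0,0,0],"delta_rot": [0,0,-0.06]},
  {"travel": [0,0,0],"delta_rot": [0,0,0]},
  {"travel": [0,0,0],"delta_rot": [0,0,0]},
])

```text
time_s: 7.8
ee_pos: [568.3, -247.1, 57.3]
tcp_rot: [3.141, -0.0, 1.053]
contact_force: [-3.2, 3.3, 13.3]
width: 44.2
gripper_force: 59.1
```

```bash
python3 -c "
from h import *
s=ctrl.state();print(s['ee_pos'],s['tcp_rot'],s['contact_force'],s['moment'],s['q'])"
```

```text
[ 568.26854192 -247.07310958   57.34735448] [ 3.14079249e+00 -1.19655828e-04  1.05276909e+00] [-3.156754    3.29771721 13.27317775] [0.76711636 0.89555439 0.04942652] [ 0.47257562  0.96195478 -0.24781174  1.70343372  0.41159122  0.52708484
 -0.54975662]
```

>>> move_arm([
  {"travel": [0,0,-0.001],"delta_rot": [0,0,0]},
  {"travel": [0,0,-0.001],"delta_rot": [0,0,0]},
  {"travel": [0,0,-0.001],"delta_rot": [0,0,0]},
  {"travel": [0,0,0],"delta_rot": [0,0,0]},
  {"travel": [0,0,0],"delta_rot": [0,0,0]},
])

```text
time_s: 8.3
ee_pos: [568.3, -247.0, 59.8]
tcp_rot: [3.141, -0.0, 1.053]
contact_force: [-3.5, 3.7, 8.5]
width: 44.8
gripper_force: 61.3
```

>>> move_arm([
  {"travel": [0,0,-0.001],"delta_rot": [0,0,0]},
  {"travel": [0,0,0],"delta_rot": [0,0,0]},
  {"travel": [0,0,0],"delta_rot": [0,0,0]},
])

```text
time_s: 8.6
ee_pos: [568.2, -247.1, 59.9]
tcp_rot: [3.141, -0.0, 1.053]
contact_force: [-0.4, 1.8, 1.5]
width: 44.7
gripper_force: 62.0
```

>>> move_arm([
  {"travel": [0,0,0],"delta_rot": [0,0,0]},
  {"travel": [0,0,0],"delta_rot": [0,0,0]},
  {"travel": [0,0,0],"delta_rot": [0,0,0]},
  {"travel": [0,0,0],"delta_rot": [0,0,0]},
  {"travel": [0,0,0],"delta_rot": [0,0,0]},
  {"travel": [0,0,0],"delta_rot": [0,0,0]},
  {"travel": [0,0,-0.02],"delta_rot": [0,0,0]},
  {"travel": [0,0,-0.03],"delta_rot": [0,0,0]},
  {"travel": [0,0,-0.03],"delta_rot": [0,0,0]},
  {"travel": [0,0,-0.03],"delta_rot": [0,0,0]},
], gripper=0)

```text
time_s: 9.6
ee_pos: [567.8, -247.1, 171.1]
tcp_rot: [-3.141, 0.0, 1.053]
contact_force: [0.8, -0.3, -0.1]
width: 85.6
gripper_force: 0.0
```

>>> move_arm([
  {"travel": [0.035,-0.0175,0],"delta_rot": [0,0,0]},
  {"travel": [0.035,-0.0175,0],"delta_rot": [0,0,0]},
  {"travel": [0.035,-0.0175,0],"delta_rot": [0,0,0]},
  {"travel": [0.035,-0.0175,0],"delta_rot": [0,0,0]},
  {"travel": [0.035,-0.0175,0],"delta_rot": [0,0,0]},
  {"travel": [0.035,-0.0175,0],"delta_rot": [0,0,0]},
  {"travel": [0.035,-0.0175,0],"delta_rot": [0,0,0]},
  {"travel": [0.035,-0.0175,0],"delta_rot": [0,0,0]},
  {"travel": [0.035,-0.0175,0],"delta_rot": [0,0,0]},
  {"travel": [0.035,-0.0175,0],"delta_rot": [0,0,0]},
])

```text
time_s: 10.6
ee_pos: [589.2, 145.2, 170.0]
tcp_rot: [3.141, 0.0, 1.053]
contact_force: [-0.1, -0.2, 0.5]
width: 85.1
gripper_force: 0.0
```

```bash
python3 - <<'E'
from h import *
t=grab("top");s=grab("side");st=ctrl.state();print(st["ee_pos"].round(1),st["tcp_rot"], st["q"].round(2))
y=st["tcp_rot"][2];d=np.array([592.5,187.3])-st["ee_pos"][:2];c,n=np.cos(y),np.sin(y);print(d@[c,n],d@[n,-c])
a=t["img"][240:320,370:450];b=s["img"][190:270,340:420]
cv2.imwrite("pics/c3.png",np.hstack([cv2.resize(x,None,fx=5,fy=5,interpolation=2) for x in(a,b)])[:,:,::-1])
E
```

```text
[588.7 153.  170.5] [-3.13918324 -0.00705129  1.06304859] [-0.18  0.78 -0.25  1.7   0.27  0.69 -1.08]
31.873781567737353 -13.343440007254578
```

View pics/c3.png

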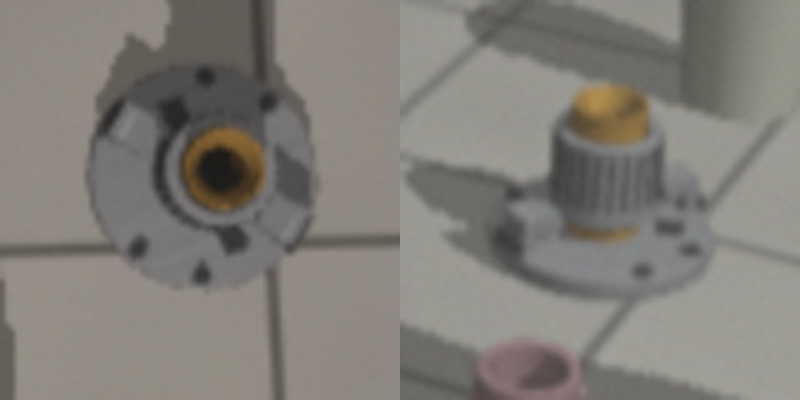

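The sleeve hangs back: the brass tube (top px 414,273) stands proud of it, and the lugs are under the hooks. Next is the nozzle.

>>> move_arm([
  {"travel": [0.02,-0.009,0.01],"delta_rot": [0,0,0]},
  {"travel": [0.012,-0.006,0.015],"delta_rot": [0,0,0]},
  {"travel": [0.007,-0.0037,0.02],"delta_rot": [0,0,0]},
  {"travel": [0,0,0.01],"delta_rot": [0,0,0]},
  {"travel": [0,0,0],"delta_rot": [0,0,0]},
  {"travel": [0,0,0],"delta_rot": [0,0,0]},
  {"travel": [0,0,0],"delta_rot": [0,0,0]},
])

```text
time_s: 11.4
ee_pos: [593.1, 185.9, 115.7]
tcp_rot: [3.14, -0.001, 1.051]
contact_force: [0.1, -0.3, 0.0]
width: 85.1
gripper_force: 0.0
```

>>> move_arm([
  {"travel": [0.0007,-0.001,0.015],"delta_rot": [0,0,0]},
  {"travel": [0,0,0.015],"delta_rot": [0,0,0]},
  {"travel": [0,0,0.01],"delta_rot": [0,0,0]},
  {"travel": [0,0,0],"delta_rot": [0,0,0]},
  {"travel": [0,0,0],"delta_rot": [0,0,0]},
])

```text
time_s: 11.9
ee_pos: [591.6, 187.7, 74.4]
tcp_rot: [-3.141, 0.001, 1.053]
contact_force: [0.1, 0.1, 0.2]
width: 85.0
gripper_force: 0.0
```

>>> move_arm([
  {"travel": [0,0,0],"delta_rot": [0,0,0]},
  {"travel": [0,0,0],"delta_rot": [0,0,0]},
  {"travel": [0,0,0],"delta_rot": [0,0,0]},
  {"travel": [0,0,0],"delta_rot": [0,0,0]},
  {"travel": [0,0,0],"delta_rot": [0,0,0]},
  {"travel": [0,0,0],"delta_rot": [0,0,0]},
  {"travel": [0,0,0],"delta_rot": [0,0,0]},
  {"travel": [0,0,0],"delta_rot": [0,0,0]},
  {"travel": [0,0,0],"delta_rot": [0,0,0]},
  {"travel": [0,0,0],"delta_rot": [0,0,0]},
], gripper=1)

```text
time_s: 12.9
ee_pos: [592.2, 187.9, 75.4]
tcp_rot: [3.141, -0.001, 1.053]
contact_force: [0.5, -0.4, 6.4]
width: 27.7
gripper_force: 59.1
```

>>> move_arm([
  {"travel": [0,0,-0.01],"delta_rot": [0,0,0]},
  {"travel": [0,0,-0.01],"delta_rot": [0,0,0]},
  {"travel": [0,0,-0.015],"delta_rot": [0,0,0]},
  {"travel": [0,0,-0.02],"delta_rot": [0,0,0]},
  {"travel": [0,0,-0.03],"delta_rot": [0,0,0]},
  {"travel": [0,0,-0.025],"delta_rot": [0,0,0]},
  {"travel": [0,0,-0.015],"delta_rot": [0,0,0]},
  {"travel": [0,0,0],"delta_rot": [0,0,0]},
  {"travel": [0,0,0],"delta_rot": [0,0,0]},
])

```text
time_s: 13.8
ee_pos: [591.5, 187.7, 200.3]
tcp_rot: [3.142, 0.0, 1.053]
contact_force: [0.0, -0.2, -1.0]
width: 28.0
gripper_force: 59.3
```

```bash
python3 - <<'E'
from h import *
t=grab("top");s=grab("side");st=ctrl.state();print(st["ee_pos"].round(1),st["tcp_rot"])
p=st["ee_pos"].copy();print([proj(c,p+[0,0,-z]) for c in(t,s) for z in(25,69)])
u,v=proj(s,p-[0,0,40]);u,v=int(u),int(v)
b=s["img"][v-50:v+50,u-50:u+50];print(u-50,v-50)
cv2.imwrite("pics/c4.png",cv2.resize(b,None,fx=6,fy=6,interpolation=2)[:,:,::-1])
E
```

```text
[591.  187.4 199. ] [-3.14020757e+00  1.94307775e-03  1.05286451e+00]
[(np.float64(179.7749115211418), np.float64(264.65662809706964)), (np.float64(187.73300403647713), np.float64(266.44021820392214)), (np.float64(238.07649172101802), np.float64(266.46750823338095)), (np.float64(240.8007356857782), np.float64(294.8178687182344))]
189 226
```

View pics/c4.png

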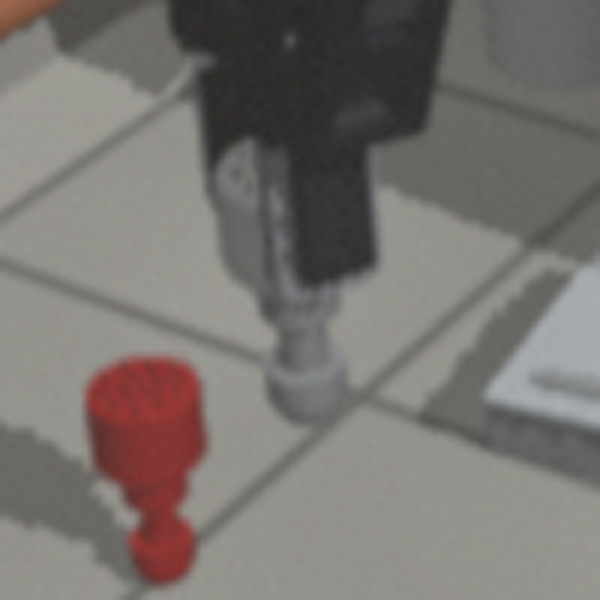

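>>> move_arm([
  {"travel": [-0.02,0.01,0],"delta_rot": [0,0,0]},
  {"travel": [-0.035,0.0175,0],"delta_rot": [0,0,0]},
  {"travel": [-0.04,0.02,0],"delta_rot": [0,0,0]},
  {"travel": [-0.04,0.02,0],"delta_rot": [0,0,0]},
  {"travel": [-0.04,0.02,0],"delta_rot": [0,0,0]},
  {"travel": [-0.04,0.02,0],"delta_rot": [0,0,0]},
  {"travel": [-0.04,0.02,0],"delta_rot": [0,0,0]},
  {"travel": [-0.04,0.02,0],"delta_rot": [0,0,0]},
  {"travel": [-0.04,0.02,0],"delta_rot": [0,0,0]},
  {"travel": [-0.03,0.015,0],"delta_rot": [0,0,0]},
])

```text
time_s: 14.9
ee_pos: [568.0, -223.5, 198.6]
tcp_rot: [-3.14, 0.002, 1.05]
contact_force: [0.1, 0.7, -1.3]
width: 27.7
gripper_force: 59.3
```

>>> move_arm([
  {"travel": [-0.015,0.0075,0],"delta_rot": [0,0,0]},
  {"travel": [-0.008,0.004,0],"delta_rot": [0,0,0]},
  {"travel": [-0.002,0.001,0],"delta_rot": [0,0,0]},
  {"travel": [0,0,0.02],"delta_rot": [0,0,0]},
  {"travel": [0,0,0.02],"delta_rot": [0,0,0]},
  {"travel": [0,0,0],"delta_rot": [0,0,0]},
  {"travel": [0,0,0],"delta_rot": [0,0,0]},
  {"travel": [0,0,0],"delta_rot": [0,0,0]},
])

```text
time_s: 15.7
ee_pos: [569.3, -246.5, 161.1]
tcp_rot: [3.14, -0.001, 1.054]
contact_force: [-0.1, 0.3, -0.6]
width: 27.7
gripper_force: 59.4
```

```bash
python3 - <<'E'
from h import *
st=ctrl.state();print(st["ee_pos"].round(1),st["tcp_rot"],st["contact_force"])
y=st["tcp_rot"][2];d=np.array([567.8,-247.8])-st["ee_pos"][:2];c,n=np.cos(y),np.sin(y);print(d@[c,n],d@[n,-c])
s=grab("side")
b=s["img"][120:240,330:430]
cv2.imwrite("pics/c5.png",cv2.resize(b,None,fx=5,fy=5,interpolation=2)[:,:,::-1])
E
```

```text
[ 569.3 -246.5  161.1] [ 3.13986331e+00 -1.00119202e-03  1.05441101e+00] [-0.05528914  0.29593676 -0.59186182]
-1.8678686515118952 -0.6415441187673582
```

View pics/c5.png

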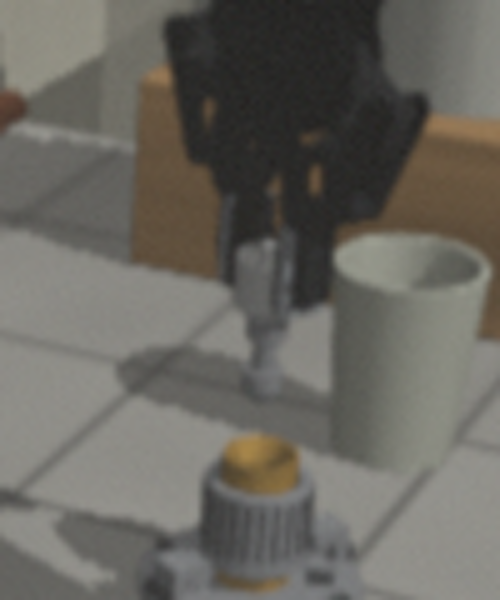

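>>> move_arm([
  {"travel": [-0.0012,-0.0006,0.005],"delta_rot": [0,0,0]},
  {"travel": [0,0,0.006],"delta_rot": [0,0,0]},
  {"travel": [0,0,0.006],"delta_rot": [0,0,0]},
  {"travel": [0,0,0.005],"delta_rot": [0,0,0]},
  {"travel": [0,0,0.005],"delta_rot": [0,0,0]},
  {"travel": [0,0,0.003],"delta_rot": [0,0,0]},
  {"travel": [0,0,0],"delta_rot": [0,0,0]},
  {"travel": [0,0,0],"delta_rot": [0,0,0]},
])

```text
time_s: 16.55
ee_pos: [567.1, -248.3, 130.0]
tcp_rot: [3.141, -0.0, 1.053]
contact_force: [0.3, 0.0, -1.0]
width: 27.7
gripper_force: 59.4
```

>>> move_arm([
  {"travel": [0.0007,0.0004,0.002],"delta_rot": [0,0,0]},
  {"travel": [0,0,0.002],"delta_rot": [0,0,0]},
  {"travel": [0,0,0.002],"delta_rot": [0,0,0]},
  {"travel": [0,0,0.002],"delta_rot": [0,0,0]},
  {"travel": [0,0,0.002],"delta_rot": [0,0,0]},
  {"travel": [0,0,0],"delta_rot": [0,0,0]},
  {"travel": [0,0,0],"delta_rot": [0,0,0]},
])

```text
time_s: 17.25
ee_pos: [567.7, -247.9, 119.9]
tcp_rot: [-3.142, 0.0, 1.053]
contact_force: [0.6, -0.2, -0.8]
width: 27.9
gripper_force: 59.4
```

>>> move_arm([
  {"travel": [0,0,0.0015],"delta_rot": [0,0,0]},
  {"travel": [0,0,0.0015],"delta_rot": [0,0,0]},
  {"travel": [0,0,0.0015],"delta_rot": [0,0,0]},
  {"travel": [0,0,0.0015],"delta_rot": [0,0,0]},
  {"travel": [0,0,0.0015],"delta_rot": [0,0,0]},
  {"travel": [0,0,0.0015],"delta_rot": [0,0,0]},
  {"travel": [0,0,0.0015],"delta_rot": [0,0,0]},
  {"travel": [0,0,0],"delta_rot": [0,0,0]},
])

```text
time_s: 18.05
ee_pos: [567.4, -247.7, 109.2]
tcp_rot: [-3.141, 0.0, 1.053]
contact_force: [-1.0, -0.7, -0.7]
width: 27.9
gripper_force: 59.4
```

>>> move_arm([
  {"travel": [0,0,0.001],"delta_rot": [0,0,0]},
  {"travel": [0,0,0.001],"delta_rot": [0,0,0]},
  {"travel": [0,0,0],"delta_rot": [0,0,0]},
  {"travel": [0,0,0],"delta_rot": [0,0,0]},
])

```text
time_s: 18.45
ee_pos: [567.7, -247.8, 107.5]
tcp_rot: [-3.142, -0.0, 1.053]
contact_force: [-1.1, 1.1, 0.9]
width: 27.7
gripper_force: 59.7
```

>>> move_arm([
  {"travel": [0,0,0.001],"delta_rot": [0,0,0]},
  {"travel": [0,0,0.001],"delta_rot": [0,0,0]},
  {"travel": [0,0,0],"delta_rot": [0,0,0]},
  {"travel": [0,0,0],"delta_rot": [0,0,0]},
])

```text
time_s: 18.85
ee_pos: [567.8, -248.0, 105.4]
tcp_rot: [3.141, -0.0, 1.053]
contact_force: [-0.2, 0.8, 0.8]
width: 27.8
gripper_force: 59.7
```

>>> move_arm([
  {"travel": [0,0,0.001],"delta_rot": [0,0,0]},
  {"travel": [0,0,0],"delta_rot": [0,0,0]},
  {"travel": [0,0,0],"delta_rot": [0,0,0]},
])

```text
time_s: 19.15
ee_pos: [567.9, -248.0, 104.4]
tcp_rot: [3.141, -0.0, 1.053]
contact_force: [-0.2, -0.5, -0.9]
width: 27.6
gripper_force: 59.7
```

>>> move_arm([
  {"travel": [0,0,0.001],"delta_rot": [0,0,0]},
  {"travel": [0,0,0],"delta_rot": [0,0,0]},
  {"travel": [0,0,0],"delta_rot": [0,0,0]},
])

```text
time_s: 19.45
ee_pos: [567.9, -247.9, 103.4]
tcp_rot: [3.141, -0.0, 1.053]
contact_force: [-0.1, 1.7, -0.1]
width: 27.7
gripper_force: 59.7
```

>>> move_arm([
  {"travel": [0,0,0.001],"delta_rot": [0,0,0]},
  {"travel": [0,0,0],"delta_rot": [0,0,0]},
  {"travel": [0,0,0],"delta_rot": [0,0,0]},
])

```text
time_s: 19.75
ee_pos: [567.8, -247.9, 102.4]
tcp_rot: [3.141, -0.0, 1.053]
contact_force: [-0.1, -0.8, 0.1]
width: 27.5
gripper_force: 59.7
```

>>> move_arm([
  {"travel": [0,0,0.001],"delta_rot": [0,0,0]},
  {"travel": [0,0,0],"delta_rot": [0,0,0]},
  {"travel": [0,0,0],"delta_rot": [0,0,0]},
])

```text
time_s: 20.05
ee_pos: [567.8, -247.9, 101.4]
tcp_rot: [3.141, 0.0, 1.053]
contact_force: [-0.7, -0.6, 0.3]
width: 27.9
gripper_force: 59.7
```

>>> move_arm([
  {"travel": [0,0,0.001],"delta_rot": [0,0,0]},
  {"travel": [0,0,0],"delta_rot": [0,0,0]},
  {"travel": [0,0,0],"delta_rot": [0,0,0]},
])

```text
time_s: 20.35
ee_pos: [567.7, -247.9, 100.3]
tcp_rot: [-3.142, 0.0, 1.053]
contact_force: [-0.2, 0.5, -1.7]
width: 27.7
gripper_force: 59.7
```

>>> move_arm([
  {"travel": [0,0,0.001],"delta_rot": [0,0,0]},
  {"travel": [0,0,0],"delta_rot": [0,0,0]},
])

```text
time_s: 20.55
ee_pos: [567.7, -247.9, 99.4]
tcp_rot: [3.142, 0.0, 1.053]
contact_force: [-0.0, -0.6, -0.6]
width: 28.2
gripper_force: 59.7
```

>>> move_arm([
  {"travel": [0,0,0.001],"delta_rot": [0,0,0]},
  {"travel": [0,0,0],"delta_rot": [0,0,0]},
])

```text
time_s: 20.75
ee_pos: [567.8, -247.9, 98.8]
tcp_rot: [3.141, 0.0, 1.053]
contact_force: [0.0, 0.8, 4.0]
width: 27.9
gripper_force: 60.1
```

>>> move_arm([
  {"travel": [0,0,0.001],"delta_rot": [0,0,0]},
  {"travel": [0,0,0],"delta_rot": [0,0,0]},
  {"travel": [0,0,0],"delta_rot": [0,0,0]},
])

```text
time_s: 21.05
ee_pos: [567.9, -247.9, 98.6]
tcp_rot: [3.141, 0.0, 1.053]
contact_force: [-2.3, 1.3, 8.5]
width: 27.8
gripper_force: 60.7
```

```bash
python3 - <<'E'
from h import *
s=grab("side")
print([proj(s,(568,-247,z)) for z in(59,68,74,96)])
b=s["img"][150:250,330:430]
cv2.imwrite("pics/c6.png",cv2.resize(b,None,fx=6,fy=6,interpolation=2)[:,:,::-1])
E
```

```text
[(np.float64(381.5264120157102), np.float64(214.03322523616342)), (np.float64(381.8579563476869), np.float64(210.16144038250556)), (np.float64(382.08073696401635), np.float64(207.5598015282073)), (np.float64(382.909821229325), np.float64(197.8777301090112))]
```

View pics/c6.png

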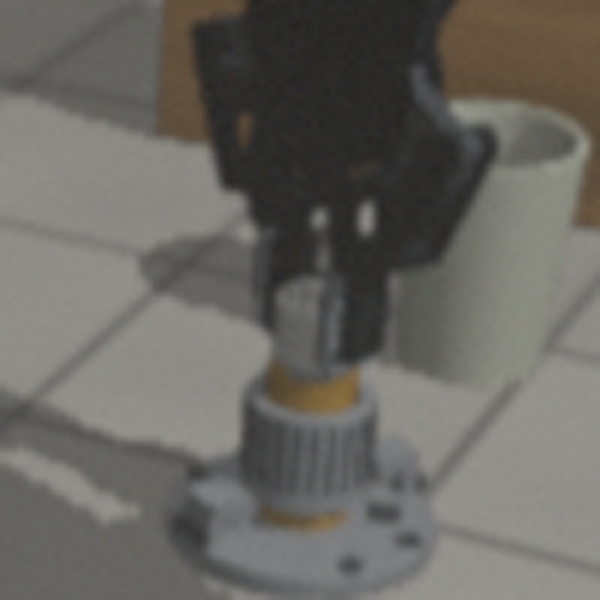

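Side view: the barrel (px ~382,205) is seated just above the brass mouth and the sleeve still hangs. The force rises against the seat, so I'll press a little more to be sure.

>>> move_arm([
  {"travel": [0,0,0.0008],"delta_rot": [0,0,0]},
  {"travel": [0,0,0],"delta_rot": [0,0,0]},
  {"travel": [0,0,0],"delta_rot": [0,0,0]},
  {"travel": [0,0,0],"delta_rot": [0,0,0]},
])

```text
time_s: 21.5
ee_pos: [568.0, -247.8, 98.4]
tcp_rot: [3.141, 0.0, 1.053]
contact_force: [-2.5, 1.6, 14.9]
width: 27.8
gripper_force: 61.1
```

>>> move_arm([
  {"travel": [0,0,-0.001],"delta_rot": [0,0,0]},
  {"travel": [0,0,-0.0008],"delta_rot": [0,0,0]},
  {"travel": [0,0,0],"delta_rot": [0,0,0]},
])

```text
time_s: 21.8
ee_pos: [567.8, -247.9, 98.7]
tcp_rot: [3.141, 0.0, 1.053]
contact_force: [-0.0, 0.9, 5.1]
width: 28.2
gripper_force: 59.9
```

>>> move_arm([
  {"travel": [0,0,0],"delta_rot": [0,0,0]},
  {"travel": [0,0,0],"delta_rot": [0,0,0]},
  {"travel": [0,0,0],"delta_rot": [0,0,0]},
  {"travel": [0,0,0],"delta_rot": [0,0,0]},
  {"travel": [0,0,0],"delta_rot": [0,0,0]},
  {"travel": [0,0,0],"delta_rot": [0,0,0]},
  {"travel": [0,0,0],"delta_rot": [0,0,0]},
  {"travel": [0,0,0],"delta_rot": [0,0,0]},
], gripper=0)

```text
time_s: 22.6
ee_pos: [567.8, -247.9, 98.5]
tcp_rot: [3.141, 0.0, 1.053]
contact_force: [-0.2, 0.8, 0.6]
width: 85.3
gripper_force: 0.0
```

>>> move_arm([
  {"travel": [0.0008,0,0.008],"delta_rot": [0,0,0]},
  {"travel": [0,0,0.01],"delta_rot": [0,0,0]},
  {"travel": [0,0,0.01],"delta_rot": [0,0,0]},
  {"travel": [0,0,0.007],"delta_rot": [0,0,0]},
  {"travel": [0,0,0.0035],"delta_rot": [0,0,0]},
  {"travel": [0,0,0],"delta_rot": [0,0,0]},
  {"travel": [0,0,0],"delta_rot": [0,0,0]},
])

```text
time_s: 23.3
ee_pos: [568.3, -247.2, 60.1]
tcp_rot: [3.141, -0.0, 1.053]
contact_force: [0.3, 0.1, 0.5]
width: 85.4
gripper_force: 0.0
```

>>> move_arm([
  {"travel": [0,0,0],"delta_rot": [0,0,0]},
  {"travel": [0,0,0],"delta_rot": [0,0,0]},
  {"travel": [0,0,0],"delta_rot": [0,0,0]},
  {"travel": [0,0,0],"delta_rot": [0,0,0]},
  {"travel": [0,0,0],"delta_rot": [0,0,0]},
  {"travel": [0,0,0],"delta_rot": [0,0,0]},
  {"travel": [0,0,0],"delta_rot": [0,0,0]},
  {"travel": [0,0,0],"delta_rot": [0,0,0]},
  {"travel": [0,0,0],"delta_rot": [0,0,0]},
], gripper=1)

```text
time_s: 24.2
ee_pos: [568.2, -247.1, 60.9]
tcp_rot: [3.141, 0.0, 1.053]
contact_force: [-1.0, 0.6, 5.7]
width: 44.4
gripper_force: 60.3
```

>>> move_arm([
  {"travel": [0,0,0.001],"delta_rot": [0,0,0]},
  {"travel": [0,0,0],"delta_rot": [0,0,0.08]},
  {"travel": [0,0,0],"delta_rot": [0,0,0.08]},
  {"travel": [0,0,0],"delta_rot": [0,0,0.08]},
  {"travel": [0,0,0],"delta_rot": [0,0,0.08]},
  {"travel": [0,0,0],"delta_rot": [0,0,0.08]},
  {"travel": [0,0,0],"delta_rot": [0,0,0.08]},
  {"travel": [0,0,0],"delta_rot": [0,0,0]},
  {"travel": [0,0,0],"delta_rot": [0,0,0]},
])

```text
time_s: 25.1
ee_pos: [568.2, -247.4, 60.7]
tcp_rot: [3.141, 0.0, 0.574]
contact_force: [-2.4, 0.4, 11.1]
width: 44.4
gripper_force: 78.5
```

```bash
python3 -c "
from h import *
s=ctrl.state();print(s['ee_pos'],s['tcp_rot'],s['contact_force'],s['moment'])"
```

```text
[ 568.21634605 -247.39693164   60.71154082] [3.14051156e+00 2.25225059e-04 5.73569176e-01] [-2.37979668  0.42300454 11.09022915] [0.24318654 0.66679941 0.16367342]
```

>>> move_arm([
  {"travel": [0,0,0],"delta_rot": [0,0,0.06]},
  {"travel": [0,0,0],"delta_rot": [0,0,0.04]},
  {"travel": [0,0,-0.001],"delta_rot": [0,0,0]},
  {"travel": [0,0,-0.001],"delta_rot": [0,0,0]},
  {"travel": [0,0,-0.001],"delta_rot": [0,0,0]},
  {"travel": [0,0,-0.001],"delta_rot": [0,0,0]},
  {"travel": [0,0,0],"delta_rot": [0,0,0]},
  {"travel": [0,0,0],"delta_rot": [0,0,0]},
])

```text
time_s: 25.9
ee_pos: [568.7, -247.2, 64.5]
tcp_rot: [3.141, -0.001, 0.473]
contact_force: [-2.1, 1.0, 10.2]
width: 44.3
gripper_force: 83.3
```

```bash
python3 -c "
from h import *
s=ctrl.state();print(s['ee_pos'],s['tcp_rot'],s['contact_force'],s['moment'])"
```

```text
[ 568.68309034 -247.16733154   64.51354231] [ 3.14059569e+00 -1.02708950e-03  4.73203098e-01] [-2.10290272  1.04486692 10.23300785] [0.20525643 0.41009737 0.10403366]
```

>>> move_arm([
  {"travel": [0,0,-0.001],"delta_rot": [0,0,0]},
  {"travel": [0,0,-0.001],"delta_rot": [0,0,0]},
  {"travel": [0,0,-0.001],"delta_rot": [0,0,0]},
  {"travel": [0,0,-0.001],"delta_rot": [0,0,0]},
  {"travel": [0,0,0],"delta_rot": [0,0,0]},
  {"travel": [0,0,0],"delta_rot": [0,0,0]},
])

```text
time_s: 26.5
ee_pos: [568.6, -247.2, 67.7]
tcp_rot: [3.141, -0.001, 0.473]
contact_force: [-1.0, 1.6, 6.5]
width: 44.3
gripper_force: 83.2
```

>>> move_arm([
  {"travel": [0,0,-0.001],"delta_rot": [0,0,0]},
  {"travel": [0,0,0],"delta_rot": [0,0,0]},
  {"travel": [0,0,0],"delta_rot": [0,0,0]},
])

```text
time_s: 26.8
ee_pos: [568.6, -247.2, 68.5]
tcp_rot: [3.141, -0.001, 0.473]
contact_force: [-0.4, 0.9, 7.4]
width: 44.8
gripper_force: 83.1
```

>>> move_arm([
  {"travel": [0,0,-0.001],"delta_rot": [0,0,0]},
  {"travel": [0,0,-0.001],"delta_rot": [0,0,0]},
  {"travel": [0,0,0],"delta_rot": [0,0,0]},
  {"travel": [0,0,0],"delta_rot": [0,0,0]},
])

```text
time_s: 27.2
ee_pos: [568.6, -247.2, 70.3]
tcp_rot: [3.141, -0.001, 0.473]
contact_force: [1.2, 0.2, 5.3]
width: 44.3
gripper_force: 83.0
```

>>> move_arm([
  {"travel": [0,0,-0.001],"delta_rot": [0,0,0]},
  {"travel": [0,0,0],"delta_rot": [0,0,0]},
  {"travel": [0,0,0],"delta_rot": [0,0,0]},
])

```text
time_s: 27.5
ee_pos: [568.6, -247.2, 71.2]
tcp_rot: [3.141, -0.001, 0.473]
contact_force: [1.3, 0.1, 4.7]
width: 44.6
gripper_force: 82.9
```

>>> move_arm([
  {"travel": [0,0,0],"delta_rot": [0,0,0]},
  {"travel": [0,0,0],"delta_rot": [0,0,0]},
  {"travel": [0,0,0],"delta_rot": [0,0,0]},
  {"travel": [0,0,0],"delta_rot": [0,0,0]},
  {"travel": [0,0,0],"delta_rot": [0,0,0]},
  {"travel": [0,0,0],"delta_rot": [0,0,0]},
  {"travel": [0,0,0],"delta_rot": [0,0,0]},
], gripper=0)

```text
time_s: 28.2
ee_pos: [568.1, -247.2, 71.0]
tcp_rot: [3.142, 0.0, 0.473]
contact_force: [0.6, -0.4, -0.3]
width: 85.3
gripper_force: 0.0
```

>>> move_arm([
  {"travel": [0,0,-0.02],"delta_rot": [0,0,0]},
  {"travel": [0,0,-0.03],"delta_rot": [0,0,0]},
  {"travel": [0,0,-0.03],"delta_rot": [0,0,0]},
  {"travel": [-0.03,0,-0.03],"delta_rot": [0,0,0]},
  {"travel": [-0.04,0,-0.03],"delta_rot": [0,0,0]},
  {"travel": [-0.04,0,0],"delta_rot": [0,0,0]},
  {"travel": [-0.03,0,0],"delta_rot": [0,0,0]},
  {"travel": [0,0,0],"delta_rot": [0,0,0]},
  {"travel": [0,0,0],"delta_rot": [0,0,0]},
])

```text
time_s: 29.1
ee_pos: [443.3, -311.3, 211.3]
tcp_rot: [3.141, -0.0, 0.471]
contact_force: [0.8, -0.3, 0.3]
width: 85.1
gripper_force: 0.0
```

```bash
python3 - <<'E'
from h import *
t=grab("top");s=grab("side");print(ctrl.state()["ee_pos"].round(1),ctrl.state()["contact_force"])
a=t["img"][235:315,370:450];b=s["img"][170:250,340:420]
cv2.imwrite("pics/c7.png",np.hstack([cv2.resize(x,None,fx=5,fy=5,interpolation=2) for x in(a,b)])[:,:,::-1])
E
```

```text
[ 444.9 -310.2  211.1] [-0.10105107  0.24684094  0.29675891]
```

View pics/c7.png

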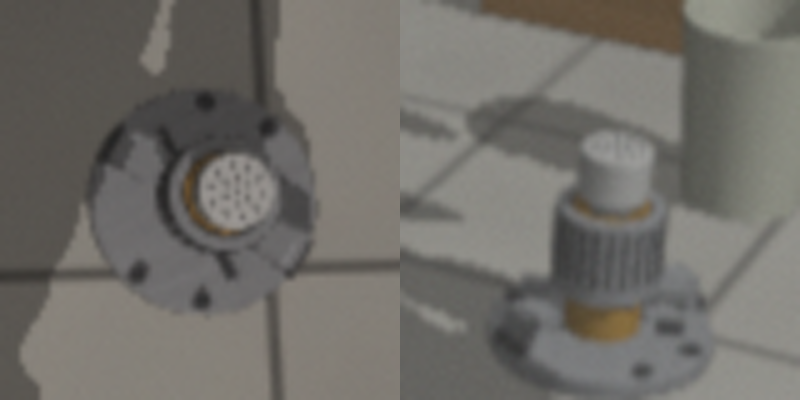

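```bash
python3 - <<'E'
from h import *
a=cv2.imread("pics/side0.png",0).astype(np.float32)
b=cv2.cvtColor(grab("side")["img"],cv2.COLOR_RGB2GRAY).astype(np.float32)
for (u,v,w,h) in((366,216,30,26),(372,221,20,22),(355,228,52,24)):
    print(cv2.phaseCorrelate(a[v:v+h,u:u+w],b[v:v+h,u:u+w],cv2.createHanningWindow((w,h),cv2.CV_32F)))
# column profile of sleeve lower edge
print(a[220:245,376:386].mean(1).round(0).tolist());print(b[220:245,376:386].mean(1).round(0).tolist())
E
```

```text
((-0.47885851399819224, 1.0155921553756837), 0.7105598061173051)
((-0.28708561811764, -0.2675829079989498), 0.6447867939869563)
((-0.24061870599404145, -0.14602485131097964), 0.6434167410120551)
[68.0, 68.0, 69.0, 69.0, 69.0, 69.0, 68.0, 70.0, 74.0, 76.0, 76.0, 76.0, 74.0, 74.0, 74.0, 74.0, 74.0, 77.0, 83.0, 87.0, 88.0, 88.0, 88.0, 89.0, 89.0]
[83.0, 83.0, 85.0, 85.0, 86.0, 87.0, 87.0, 88.0, 96.0, 101.0, 99.0, 90.0, 88.0, 92.0, 96.0, 97.0, 99.0, 104.0, 114.0, 122.0, 124.0, 124.0, 124.0, 124.0, 124.0]
```

The sleeve's lower edge is back at its starting row (~228), so it is fully forward. The lugs are at their starting place in the top view, and the nozzle is upright and seated. I'm handing in.

```bash
python3 -c "
from station import ctrl
print(ctrl.hand_in())"
```

```text
the job is handed in; nothing more can be done
None
```

The nozzle is in the coupling and pressed onto its seat, and the sleeve has been turned free and sprung up over it. The last pictures show it upright with the sleeve fully forward. I handed the job in at about 29 s with the arm clear, and the hand-in gave no verdict.

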